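Set the stock tags of the spool bins

TASK

Set the hinged stock tags to match the bins: push tags over with a fingertip so that every bin with a spool of wire in it has the tag before it leaning back over the bin, and every empty bin has its tag leaning forward toward the robot, each resting against its stop. Grasp nothing, and leave the spools and the loose things round about where they are.

Things in the scene. Friction and masses are not known exactly. Their poses are not given: they have to be found in the camera images.
- hinge_1 (a point): middle of the hinge axis of tag 1, 60 mm above the worktop, on a black post on a flat metal rail. x axis: level, from the tag straight to the middle of its own bin, 70 mm away; y axis: along the rail, level (the hinge axis); z up. Four such posts stand 100 mm apart along the rail, in any order of numbers
- tag_1 (a joint): lean of tag 1 (rad), a bare metal plate 44 mm wide, 4 mm thick, reaching 60 mm from its hinge axis; ring on the face toward the robot, bar on the other. 0 upright; positive leans back over its bin (stocked), negative forward to the robot (reorder). Stops at -0.61 and +0.61; 30 g, loose hinge, no spring: once 0.2 past upright it falls to its stop and stays
- tag_1_edge (a point): middle of the free (upper) edge of tag 1, 60 mm from its hinge axis; about 109 mm above the worktop when the tag leans on a stop, 120 mm upright. A level fingertip push here, from the side it leans to and some 30 mm above the hinge, turns it over with under 2 N
- hinge_2 (a point): middle of the hinge axis of tag 2, 60 mm above the worktop, on a black post on a flat metal rail. x axis: level, from the tag straight to the middle of its own bin, 70 mm away; y axis: along the rail, level (the hinge axis); z up. Four such posts stand 100 mm apart along the rail, in any order of numbers
- tag_2 (a joint): lean of tag 2 (rad), a bare metal plate 44 mm wide, 4 mm thick, reaching 60 mm from its hinge axis; ring on the face toward the robot, bar on the other. 0 upright; positive leans back over its bin (stocked), negative forward to the robot (reorder). Stops at -0.61 and +0.61; 30 g, loose hinge, no spring: once 0.2 past upright it falls to its stop and stays
- tag_2_edge (a point): middle of the free (upper) edge of tag 2, 60 mm from its hinge axis; about 109 mm above the worktop when the tag leans on a stop, 120 mm upright. A level fingertip push here, from the side it leans to and some 30 mm above the hinge, turns it over with under 2 N
- hinge_3 (a point): middle of the hinge axis of tag 3, 60 mm above the worktop, on a black post on a flat metal rail. x axis: level, from the tag straight to the middle of its own bin, 70 mm away; y axis: along the rail, level (the hinge axis); z up. Four such posts stand 100 mm apart along the rail, in any order of numbers
- tag_3 (a joint): lean of tag 3 (rad), a bare metal plate 44 mm wide, 4 mm thick, reaching 60 mm from its hinge axis; ring on the face toward the robot, bar on the other. 0 upright; positive leans back over its bin (stocked), negative forward to the robot (reorder). Stops at -0.61 and +0.61; 30 g, loose hinge, no spring: once 0.2 past upright it falls to its stop and stays
- tag_3_edge (a point): middle of the free (upper) edge of tag 3, 60 mm from its hinge axis; about 109 mm above the worktop when the tag leans on a stop, 120 mm upright. A level fingertip push here, from the side it leans to and some 30 mm above the hinge, turns it over with under 2 N
- hinge_4 (a point): middle of the hinge axis of tag 4, 60 mm above the worktop, on a black post on a flat metal rail. x axis: level, from the tag straight to the middle of its own bin, 70 mm away; y axis: along the rail, level (the hinge axis); z up. Four such posts stand 100 mm apart along the rail, in any order of numbers
- tag_4 (a joint): lean of tag 4 (rad), a bare metal plate 44 mm wide, 4 mm thick, reaching 60 mm from its hinge axis; ring on the face toward the robot, bar on the other. 0 upright; positive leans back over its bin (stocked), negative forward to the robot (reorder). Stops at -0.61 and +0.61; 30 g, loose hinge, no spring: once 0.2 past upright it falls to its stop and stays
- tag_4_edge (a point): middle of the free (upper) edge of tag 4, 60 mm from its hinge axis; about 109 mm above the worktop when the tag leans on a stop, 120 mm upright. A level fingertip push here, from the side it leans to and some 30 mm above the hinge, turns it over with under 2 N
- bin_1: open square orange bin, 76 x 76 mm, 26 mm high, walls 3 mm, fixed to the worktop; origin at the centre of its underside; its own tag stands before its front (-x) side. Four alike; a bin is full if a spool of wire stands in it, otherwise it is empty
- bin_2: open square orange bin, 76 x 76 mm, 26 mm high, walls 3 mm, fixed to the worktop; origin at the centre of its underside; its own tag stands before its front (-x) side. Four alike; a bin is full if a spool of wire stands in it, otherwise it is empty
- bin_3: open square orange bin, 76 x 76 mm, 26 mm high, walls 3 mm, fixed to the worktop; origin at the centre of its underside; its own tag stands before its front (-x) side. Four alike; a bin is full if a spool of wire stands in it, otherwise it is empty
- bin_4: open square orange bin, 76 x 76 mm, 26 mm high, walls 3 mm, fixed to the worktop; origin at the centre of its underside; its own tag stands before its front (-x) side. Four alike; a bin is full if a spool of wire stands in it, otherwise it is empty
- spool_1_center (a point): centre of a loose upright spool of wire with black flanges, 52 mm diameter, 42 mm high, standing in one of the bins (top 45 mm above the worktop)
- spool_2_center (a point): centre of a loose upright spool of wire with black flanges, 44 mm diameter, 46 mm high, standing in another bin (top 49 mm above the worktop)
- flux: small loose bottle, 23 mm diameter, 38 mm high, standing before the rail; bystander; origin under its centre
- tweezers: loose metal tweezers, 121 x 13 mm, 7 mm high, lying before the rail; bystander; origin under the middle
- tape: loose amber tape roll, 56 mm diameter, 12 mm high, lying before the rail; bystander; origin under its centre
- motor: loose small brushless motor, bell 28 mm diameter, 32 mm high, with wires, beyond the left end of the rail; bystander; origin on its underside
Not all that is in view belongs to the job. Leave any purple look-alike of the part that bears spool_1_center alone. What is shaped like the part that bears spool_2_center but yellow is not meant.

How it is judged (in metres and radians):
At the end, for the whole second after the job is handed in: Each tag whose bin holds a spool leans back over the bin by more than 0.5 rad, each tag of an empty bin leans toward the robot by more than 0.5 rad, and all tags are still (under 0.1 rad/s) ((((horizontal distance between hinge_1 and spool_1_center below 0.095 m or horizontal distance between hinge_1 and spool_2_center below 0.095 m) and value of joint tag_1 above 0.5 rad) or (not (horizontal distance between hinge_1 and spool_1_center below 0.095 m or horizontal distance between hinge_1 and spool_2_center below 0.095 m) and value of joint tag_1 below -0.5 rad)) and velocity of joint tag_1 between -0.1 and 0.1 rad/s and (((horizontal distance between hinge_2 and spool_1_center below 0.095 m or horizontal distance between hinge_2 and spool_2_center below 0.095 m) and value of joint tag_2 above 0.5 rad) or (not (horizontal distance between hinge_2 and spool_1_center below 0.095 m or horizontal distance between hinge_2 and spool_2_center below 0.095 m) and value of joint tag_2 below -0.5 rad)) and velocity of joint tag_2 between -0.1 and 0.1 rad/s and (((horizontal distance between hinge_3 and spool_1_center below 0.095 m or horizontal distance between hinge_3 and spool_2_center below 0.095 m) and value of joint tag_3 above 0.5 rad) or (not (horizontal distance between hinge_3 and spool_1_center below 0.095 m or horizontal distance between hinge_3 and spool_2_center below 0.095 m) and value of joint tag_3 below -0.5 rad)) and velocity of joint tag_3 between -0.1 and 0.1 rad/s and (((horizontal distance between hinge_4 and spool_1_center below 0.095 m or horizontal distance between hinge_4 and spool_2_center below 0.095 m) and value of joint tag_4 above 0.5 rad) or (not (horizontal distance between hinge_4 and spool_1_center below 0.095 m or horizontal distance between hinge_4 and spool_2_center below 0.095 m) and value of joint tag_4 below -0.5 rad)) and velocity of joint tag_4 between -0.1 and 0.1 rad/s); the robot touches nothing.
It fails at once if a spool lifted or shifted more than 15 mm (distance of any of spool_1_center, spool_2_center from where it was at the start of the episode above 0.015 m).
It fails at once if the bottle, tweezers, tape or motor lifted or shifted more than 20 mm (distance of any of flux, tweezers, tape, motor from where it was at the start of the episode above 0.02 m).
It also fails if it takes over 51 s, if anything falls off the work surface, if the arm or the gripper's body presses on something with over 40 N, if the wrist force passes 120 N, or if a joint passes its speed limit or range.

ROBOT

A 6-joint arm with a two-finger parallel gripper is mounted at the origin on a cart in front of the work surface, level with it; the furniture and walls round the work are solid. World frame = base frame: x ahead of the robot, y to its left, z up, the work surface at z = 0. Lengths are in m, angles in degrees, forces in N, time in s.
With the tool pointing down it reaches from about 0.3 to 0.875 m from the base axis. Payload 4.2 kg.
Tool frame: the origin (TCP) lies at the very end of the fingers, on their centre line; the grasp point (between the pads) lies 19 mm behind it (robot.tcp_to_grasp is the distance from the TCP to the grasp point, in m); z points along the fingers, y is the line along which they close (so a half turn about z gives the same grasp; the last joint's range is limited). The gripper opens to 85 mm and grips with 20 to 120 N. Pads are 22 mm wide; open, the fingers measure 114 mm over their backs; the gripper's body (76 mm by 85 mm) begins 54 mm behind the grasp point. The pads swing forward as they close: fully open they stand 13 mm farther back than shut.
Start: joints at [71.276, 18.312, 89.639, -0, 72.044, -1.146], TCP at [0.174, 0.548, 0.231] pointing down, gripper open.
Joint ranges: [-177.97, 177.97], [-48.28, 115.42], [12.27, 149.76], [-77.06, 257.06], [2.81, 150.46], [-146.56, 146.56]. Speed limits (degrees/s): [147.25, 147.25, 180, 180, 180, 180].

INTERFACE

Orientations are given as [roll, pitch, yaw] about the fixed x, y, z axes, in that order (R = Rz(yaw) Ry(pitch) Rx(roll)).
In Python, from station import robot gives the robot as it stands. The module is installed in compiled form; this text tells all that it offers.
- The arm moves only by the tool servo_tool, never from a script. Its argument "deltas" is a list of rows, each a list of 3 entries, a list of its own where there are three numbers: the shift along the world's x, y, z in cm, then the turn about the world's z in degrees, then the finger opening in cm, from 0 to 8.54. In form: [[[dx, dy, dz], twist, grip], ...]. A call has 1 to 12 rows; each row shifts and turns the commanded pose from where the row before left it; what a row does not reach is not made up. A row lasts 1/10 s, in which the tool goes at most 50 mm and 8.59 degrees, less where a joint would pass 70% of its speed; a pose out of reach is approached as far as the arm can. A call is refused whole if a number of a shift passes 5 or a number of a turn 8.59, either way. A call with a gripper value outside its range is refused whole. The fingers move at their own pace and stop on an object; the grip force is fixed at half the most. Time passes only in rows, so rows that do not move let the fingers close. It gives the time, the measured TCP pose, the force, the opening and the grip force at its end, in the units of the state.
- robot.get_obs(): the state, without advancing time (a new reading comes with each control period).
- robot.get_image(name): name is "side" or "top"; returns a dict with "img" (420x560x3 uint8, red, green, blue), "K" (3x3 intrinsics, pixels), "world_from_camera" (4x4, takes a point from camera to world coordinates). Camera axes: x right, y down, z forward; pixel columns grow to the right and rows downward; lengths in m; the calibration is good to about 2 mm. A picture is of the moment at which its call begins. There is no depth.
- robot.finish_job(): hands the job in; it is judged then, once.
The state is a dict: "time_s": time; "qpos": joint angles; "qvel": joint speeds; "joint_torque": joint torques, N m; "ee_pos": TCP position; "tcp_rot": TCP orientation; "wrist_force": force on the tool from outside, world axes, zero at the start; "ft_torque": the same for the moment, N m; "width": finger opening in m; "finger_force": force on a finger pad.
Only numpy, scipy, OpenCV 4.12 (cv2) and the standard library are available. Lean on these libraries where they do the work, as an engineer would, in place of code of your own. Each camera call takes 0.05 s, during which the arm holds its last target. There are 200 camera calls.

## Working session

There is one attempt and no reset: what is moved stays moved. The work goes in short steps, Python scripts to look and compute and a tool call to move; the robot and the scene stay as the last step left them, time stands still between calls to the robot, and variables do not carry over. Pictures are saved under pics/ and viewed, at most 10 in all, crops included, and the job is handed in when it is done.

Besides the shell and the picture viewer there is one more tool, called as a command line: name --argument value ..., lists and objects as JSON in quotes. servo_tool: Moves the arm, as the interface text tells. Its arguments: {"type":"object","properties":{"deltas":{"type":"array"}},"required":["deltas"]}

```bash
mkdir -p pics; cat > h.py <<'E'
import numpy as np,cv2
from station import robot
def grab(n,f=None):
    d=robot.get_image(n)
    if f: cv2.imwrite('pics/'+f,d['img'][:,:,::-1])
    np.savez(n+'.npz',**d); return d
def ray(d,u,v,z):
    K,T=d['K'],d['world_from_camera']
    r=T[:3,:3]@np.linalg.inv(K)@[u,v,1]; o=T[:3,3]
    return o+r*(z-o[2])/r[2]
def proj(d,p):
    T=np.linalg.inv(d['world_from_camera']); q=d['K']@(T[:3,:3]@np.array(p)+T[:3,3]); return q[:2]/q[2]
E
python3 -c "
from h import *
for n in('top','side'):
  d=grab(n,n+'0.png'); print(d['world_from_camera'].round(3).tolist())
"
```

```text
[[0.007, -0.991, 0.13, 0.4], [-1.0, -0.005, 0.019, 0.093], [-0.018, -0.13, -0.991, 1.026], [0.0, 0.0, 0.0, 1.0]]
[[-0.88, -0.312, 0.358, 0.2], [-0.475, 0.56, -0.678, 0.751], [0.011, -0.767, -0.642, 0.748], [0.0, 0.0, 0.0, 1.0]]
```

View pics/top0.png

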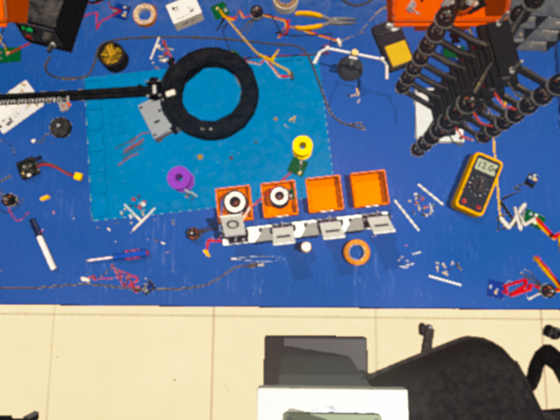

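View pics/side0.png

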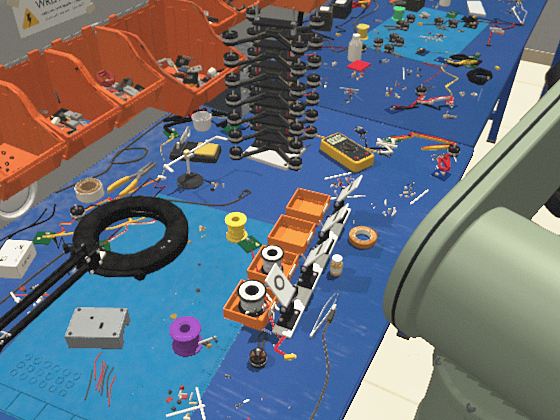

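```bash
python3 -c "
from h import *
d=dict(np.load('top.npz')); s=dict(np.load('side.npz'))
a=cv2.resize(d['img'][175:275,180:410],None,fx=3.4,fy=3.4,interpolation=2)[:,:,::-1]
b=cv2.resize(s['img'][180:345,215:385],None,fx=1.5,fy=1.5,interpolation=2)[:,:,::-1]
c=np.zeros((a.shape[0]+b.shape[0],a.shape[1],3),np.uint8);c[:len(a)]=a;c[len(a):,:b.shape[1]]=b
cv2.imwrite('pics/crop.png',c);print(d['K'],c.shape,proj(d,[.174,.548,.231]))
m=cv2.inRange(cv2.cvtColor(d['img'],cv2.COLOR_RGB2HSV),(5,150,100),(18,255,255))
n,l,st,ce=cv2.connectedComponentsWithStats(m)
for i in range(1,n):
  if st[i,4]>150 and 150<ce[i,1]<270: print(st[i],ce[i].round(1),ray(d,*ce[i],.015).round(4))
"
```

```text
[[462.36433114   0.         280.62426627]
 [  0.         462.36433114 208.5600344 ]
 [  0.           0.           1.        ]] (588, 782, 3) [ 14.26975484 404.56213839]
[ 350  170   39   38 1076] [368.5 187.4] [ 0.5807 -0.0814  0.015 ]
[ 306  175   38   38 1154] [324.  193.7] [0.5661 0.0169 0.015 ]
[261 180  37  38 720] [278.3 200.7] [0.5501 0.1179 0.015 ]
[216 186  37  37 373] [234.8 198.7] [0.5539 0.2144 0.015 ]
[344 240  26  25 253] [355.7 251.9] [ 0.4384 -0.0511  0.015 ]
```

View pics/crop.png

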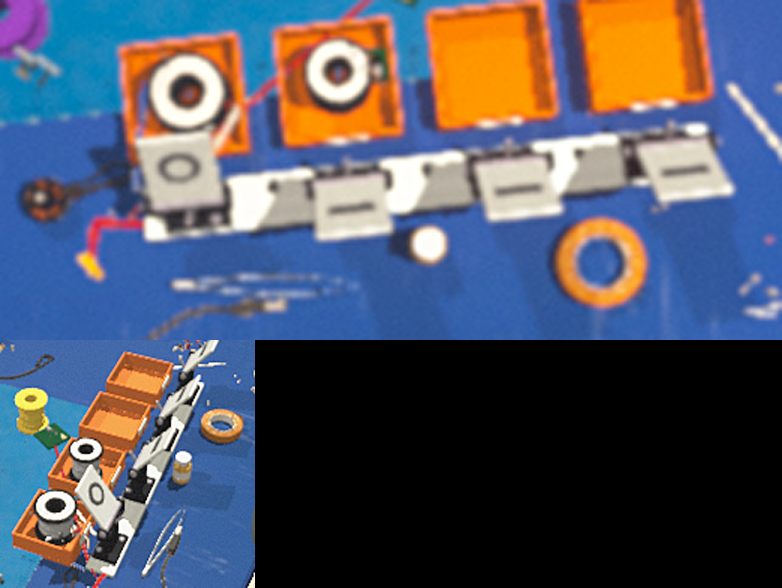

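The top view shows both real spools in the two left bins (spool pixels near (235,202) and (279,196)). The leftmost tag, ring up at (233,225), already leans back. The other three show their bars and lean forward. Only the second tag from the left, with its edge near (284,245), has to be turned over.

```bash
python3 -c "
from h import *
d=dict(np.load('top.npz'))
for n,u,v,z in [('edge',354,237,.109),('hinge',347,175,.06)]: print(n,ray(d,180+u/3.4,175+v/3.4,z).round(4))
o=robot.get_obs();print(o['ee_pos'],o['tcp_rot'],o['width'])
"
```

```text
edge [0.448  0.1033 0.109 ]
hinge [0.4887 0.1084 0.06  ]
[0.17352812 0.54773732 0.23056846] [-1.79908037e+02 -2.55286251e-04  1.62421383e+02] 0.08487911488787268
```

servo_tool --deltas '[[[2,-4,0],0,0],[[2,-4,0],0,0],[[2,-4,0],0,0],[[2,-4,0],0,0],[[2,-4,0],0,0],[[2,-4,0],0,0],[[2,-4,0],0,0],[[2,-4,0],0,0],[[2,-4,0],0,0],[[2,-4,0],0,0],[[0,0,0],0,0],[[0,0,0],0,0]]'

```text
time_s: 1.3
ee_pos: [0.3736, 0.1475, 0.2311]
tcp_rot: [180.0, -0.1, 162.2]
wrist_force: [0.5, 0.0, 0.0]
width: 0.0004
finger_force: 0.0
```

servo_tool --deltas '[[[0.4,-2,-2],8.5,0],[[0.4,-2,-3],8.5,0],[[0,-1.5,-3],8.5,0],[[0,0,-3],0,0],[[0,0,-3],0,0],[[0,0,0],0,0],[[0,0,0],0,0]]'

```text
time_s: 2.0
ee_pos: [0.3815, 0.0943, 0.0916]
tcp_rot: [180.0, -0.0, -172.0]
wrist_force: [0.4, 0.3, 0.2]
width: -0.0004
finger_force: 0.0
```

```bash
python3 -c "
from h import *
s=grab('side')
b=cv2.resize(s['img'][160:360,205:445],None,fx=3,fy=3)[:,:,::-1]
cv2.imwrite('pics/c1.png',b)"
```

```text
(no output)
```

View pics/c1.png

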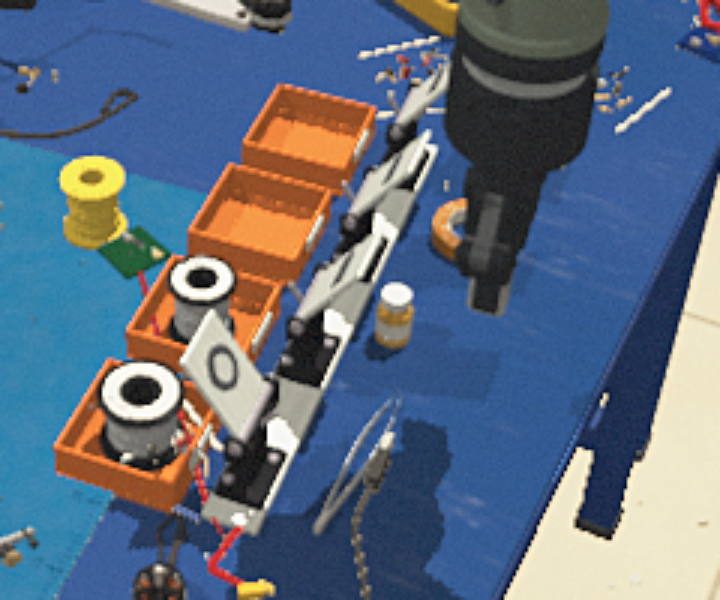

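The side crop shows the closed fingertip at (485,300), clear of everything, and tag B at (345,270) still leaning forward with the way open. Pushing now along the tag's x axis.

servo_tool --deltas '[[[2,0.3,0],0,0],[[1.5,0.2,0],0,0],[[1,0.15,0],0,0],[[1,0.15,0],0,0],[[1,0.15,0],0,0],[[1,0.15,0],0,0],[[1,0.15,0],0,0],[[1,0.15,0],0,0],[[0.8,0.1,0],0,0],[[0,0,0],0,0]]'

```text
time_s: 3.05
ee_pos: [0.486, 0.1083, 0.0913]
tcp_rot: [180.0, 0.1, -172.1]
wrist_force: [-0.2, 0.2, 0.2]
width: 0.0
finger_force: 0.0
```

servo_tool --deltas '[[[0.5,0.1,0],0,0],[[0,0,0],0,0],[[-1,-0.15,0],0,0],[[-2,-0.3,0],0,0],[[-3,-0.4,0],0,0],[[-3,-0.4,0],0,0],[[-1,0,3],0,0],[[0,0,4],0,0],[[0,0,4],0,0],[[0,0,0],0,0],[[0,0,0],0,0]]'

```text
time_s: 4.15
ee_pos: [0.3889, 0.0965, 0.2018]
tcp_rot: [180.0, 0.1, -172.1]
wrist_force: [-0.3, 0.1, -1.2]
width: -0.0002
finger_force: 0.0
```

```bash
python3 -c "
from h import *
s=grab('side');t=grab('top')
b=cv2.resize(s['img'][180:345,215:385],None,fx=2,fy=2)[:,:,::-1]
a=cv2.resize(t['img'][175:275,180:410],None,fx=2,fy=2)[:,:,::-1]
c=np.zeros((330,800,3),np.uint8);c[:,:340]=b;c[:200,340:]=a
cv2.imwrite('pics/c2.png',c)"
```

```text
(no output)
```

View pics/c2.png

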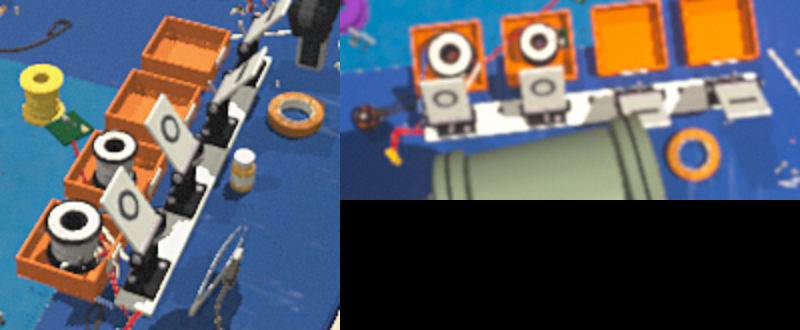

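Tags A and B now both show their rings, leaning back over the full bins (top crop at (445,100) and (543,90)). C and D still show their bars, leaning forward at the empty bins. The spools, bottle and tape look undisturbed, and the arm is clear.

```bash
python3 -c "
from h import *
print(robot.finish_job())"
```

```text
the job is handed in; nothing more can be done
None
```

I pushed the one wrong tag (second from the left) back over its full bin; the other three were already right, the last pictures show all four tags matching their bins, and the job is handed in (no verdict came back).

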